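# Switch on the warmer under the coffee mug

## Task

Switch on the drinks warmer that the open mug with the handle is standing on, by pressing down the raised outer end of its rocker switch (the end away from the warming plate) until it snaps over. Leave the other warmer, the one with the lidded sugar jar on it, switched off the whole time, and leave the mug standing upright on its plate.

Things in the scene. Friction and masses are not known exactly. Their poses are not given: they have to be found in the camera images.
- warmer_a: One of two identical drinks warmers: white box fixed to the table, 240 mm long (x), 120 wide, 24 high. Origin on the table top under the centre of its round dark warming plate (104 mm across, top at z = 30 mm), where a mug or jar stands; +x points away from its switch, z up. The switch is a black rocker paddle 72 mm long (x), 46 wide, 8 thick, a white tick on its outer end, hinged across its middle at x = -125, y = 0, z = 36 mm.
- warmer_b: One of two identical drinks warmers: white box fixed to the table, 240 mm long (x), 120 wide, 24 high. Origin on the table top under the centre of its round dark warming plate (104 mm across, top at z = 30 mm), where a mug or jar stands; +x points away from its switch, z up. The switch is a black rocker paddle 72 mm long (x), 46 wide, 8 thick, a white tick on its outer end, hinged across its middle at x = -125, y = 0, z = 36 mm.
- rocker_a (a joint): Tilt of the rocker paddle on warmer_a, rad. 0 = off: its outer end (away from the plate) stands up, top edge 47 mm above the table. 0.4 = on: the outer end is down, top edge 33 mm. Sprung to either side: pressing the raised end straight down 26 mm from the hinge takes about 4 N; past level (0.2) it snaps over onto a hard stop. Cheeks beside it are 30 mm high.
- rocker_b (a joint): Tilt of the rocker paddle on warmer_b, rad. 0 = off: its outer end (away from the plate) stands up, top edge 47 mm above the table. 0.4 = on: the outer end is down, top edge 33 mm. Sprung to either side: pressing the raised end straight down 26 mm from the hinge takes about 4 N; past level (0.2) it snaps over onto a hard stop. Cheeks beside it are 30 mm high.
- mug: white ceramic mug, open at the top, with a handle at its +y side; 78 mm across the rim, 88 mm tall; it stands loose on the warming plate of one of the two warmers (either may have it). Origin at the centre of its underside, z up

How it is judged:
By the outcome, as a careful person would: the job done as asked, in the order asked, and still so for the second after the job is handed in, with the robot touching nothing.
It also fails if it takes over 24 s, if anything falls off the work surface, if the arm or the gripper's body presses on something with over 40 N, if the wrist force passes 120 N, or if a joint passes its speed limit or range.

## Robot

A 7-joint arm with a two-finger parallel gripper is mounted at the origin on the work surface. World frame = base frame: x ahead of the robot, y to its left, z up, the work surface at z = 0. Lengths are in m, angles in rad, forces in N, time in s.
With the tool pointing down it reaches from about 0.35 to 0.9 m from the base axis. Payload 8.1 kg.
Tool frame: the origin (TCP) lies midway between the tips of the shut fingers; the grasp point (between the pads) lies arm.tcp_to_grasp behind it (arm.tcp_to_grasp is the distance from the TCP to the grasp point, in m); z points along the fingers, y is the line along which they close (so a half turn about z gives the same grasp; the last joint's range is limited). The gripper opens to 92 mm and grips with 3 to 60 N. Pads are 19 mm wide; open, the fingers measure 130 mm over their backs; the gripper's body (75 mm by 190 mm) begins 47 mm behind the grasp point.
Start: joints at [1.191, 0.434, 0.025, 1.573, -0.012, 1.134, -0.075], TCP at [0.171, -0.601, 0.227] pointing down, gripper open.
Joint ranges: [-2.62, 2.62], [-0.44, 2.09], [-1.27, 1.32], [0.08, 2.57], [-1.32, 4.46], [0.12, 2], [-2.74, 2.74]. Speed limits (rad/s): [2.22, 2.22, 3.01, 3.01, 3.14, 3.14, 3.14].

## Interface

Orientations are given as a rotation vector (axis times angle).
In Python, from cell import observe, get_image, arm gives the robot as it stands. The module is installed in compiled form; this text tells all that it offers.
- The arm moves only by the tool drive_tool, never from a script. Its argument "steps" is a list of rows, each a list of 5 numbers: the closure, from 0 (fully open) to 1 (shut), then the shift along the world's x, y, z in mm, then the turn about the world's z in rad. In form: [[hand, x, y, z, roll], ...]. A call has 1 to 20 rows; each row shifts and turns the commanded pose from where the row before left it; what a row does not reach is not made up. A row lasts 1/12 s, in which the tool goes at most 41.7 mm and 7.16 degrees, less where a joint would pass 70% of its speed; a pose out of reach is approached as far as the arm can. A call with a gripper value outside its range is refused whole. The fingers move at their own pace and stop on an object; "grip_force" is the grip in N (left out, the last holds). Time passes only in rows, so rows that do not move let the fingers close. It gives the time, the measured TCP pose, the force, the opening and the grip force at its end, in the units of the state.
- observe(): the state, without advancing time (a new reading comes with each control period).
- get_image(name): name is "side" or "top"; returns a dict with "image" (480x640x3 uint8, red, green, blue), "vfov" (degrees; the focal length in pixels is half the picture's height over the tangent of half this angle, whatever the lens; pixels are square), "cx", "cy" (the principal point, pixels), "k1" (the pictures are not rectified: a ray, as slopes to the right and down, at radius r is drawn at 1 + k1 r^2 times it, then the intrinsics apply), "xyz" and "attitude" of the camera in the world. Camera axes: x right, y down, z forward; pixel columns grow to the right and rows downward; lengths in m; the calibration is good to about 2 mm. A picture is of the moment at which its call begins. There is no depth.
- arm.sign_off(): hands the job in; it is judged then, once.
The state is a dict: "clock": time; "joints": joint angles; "dq": joint speeds; "joint_efforts": joint torques, N m; "position": TCP position; "ee_rot": TCP orientation; "force": force on the tool from outside, world axes, zero at the start; "ft_torque": the same for the moment, N m; "width": opening from 0.0 (shut) to 1.0 (fully open); "gripper_force": force on a finger pad.
Only numpy, scipy, OpenCV 4.12 (cv2) and the standard library are available. Lean on these libraries where they do the work, as an engineer would, in place of code of your own. Each camera call takes 0.05 s, during which the arm holds its last target. There are 200 camera calls.

## Working session

There is one attempt and no reset: what is moved stays moved. The work goes in short steps, Python scripts to look and compute and a tool call to move; the robot and the scene stay as the last step left them, time stands still between calls to the robot, and variables do not carry over. Pictures are saved under pics/ and viewed, at most 10 in all, crops included, and the job is handed in when it is done.

Besides the shell and the picture viewer there is one more tool, called after "Emit:" as name([rows], argument=value, ...), one row to a line, values as JSON. drive_tool: Moves the arm, as the interface text tells. Its arguments: {"type":"object","properties":{"steps":{"type":"array"},"grip_force":{"type":"number"}},"required":["steps"]}

```bash
mkdir -p pics; cat > h.py <<'E'
import numpy as np, cv2
from scipy.spatial.transform import Rotation as R
from cell import observe, get_image, arm
def K(d):
    f=240/np.tan(np.radians(d["vfov"])/2); return np.array([[f,0,d["cx"]],[0,f,d["cy"]],[0,0,1.]])
def rot(d):
    a=np.array(d["attitude"],float)
    return a if a.shape==(3,3) else R.from_rotvec(a).as_matrix() if a.size==3 else R.from_quat(a).as_matrix()
def cast(d,px,z):
    p=cv2.undistortPoints(np.array(px,float).reshape(-1,1,2),K(d),np.array([d["k1"],0,0,0,0.])).reshape(-1,2)
    r=np.c_[p,np.ones(len(p))]@rot(d).T; c=np.array(d["xyz"])
    return c+r*((np.reshape(z,(-1,1))-c[2])/r[:,2:])
E
python3 - <<'E'
from h import *
print(observe(), arm.tcp_to_grasp)
for n in("top","side"):
    d=get_image(n); cv2.imwrite(f"pics/{n}0.png",d["image"][:,:,::-1]); print({k:v for k,v in d.items() if k!="image"})
E
```

```text
{'clock': 0.0, 'joints': array([ 1.19137992,  0.43520537,  0.0249654 ,  1.57407703, -0.01161074,
        1.13402937, -0.07505761]), 'dq': array([-7.23147498e-05,  2.30020144e-04,  1.77417032e-03, -8.00099143e-04,
       -6.92897473e-04,  7.13191072e-04,  4.91364687e-04]), 'joint_efforts': array([-2.93683183e-05, -6.67851019e+01,  9.85009521e-01, -3.14454424e+01,
       -6.05704263e-02,  4.30386979e-02,  2.34615745e-04]), 'position': array([ 0.17062146, -0.60072637,  0.2259636 ]), 'ee_rot': array([-3.11003334e+00, -4.33184602e-01,  5.41068358e-04]), 'force': array([-0.82199656,  1.45837893, -0.03961603]), 'ft_torque': array([-0.03875318,  0.04882067, -0.00987223]), 'gripper_force': 0.0, 'width': 0.9978873866586555} 0.0188
{'vfov': 48.852587023163586, 'cx': 320.11146036370513, 'cy': 245.3799592296968, 'k1': 0.02777122822830002, 'xyz': array([ 0.46441566, -0.01189518,  1.04207087]), 'attitude': array([-2.20213167,  2.15585075, -0.12305424])}
{'vfov': 50.0916991775936, 'cx': 314.53816728264087, 'cy': 239.24867080375262, 'k1': -0.1409827572587969, 'xyz': array([0.25197095, 0.5381145 , 0.57707811]), 'attitude': array([-0.67015452,  2.56658907, -1.22073276])}
```

View pics/top0.png

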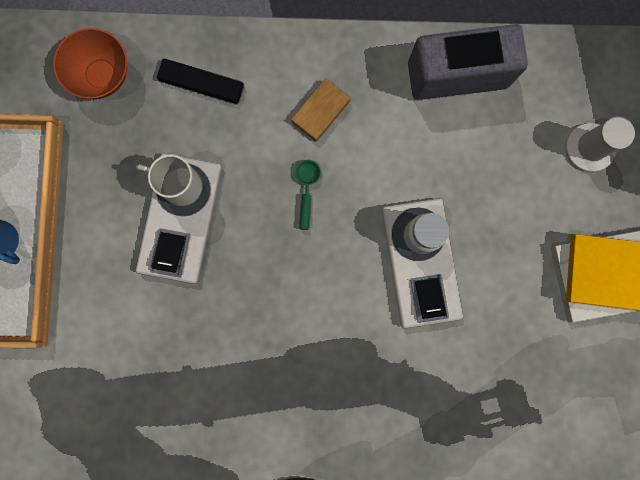

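View pics/side0.png

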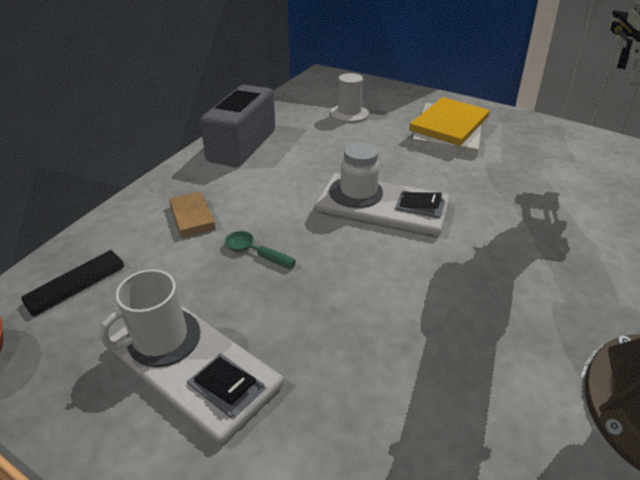

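The top view shows the mug (172,180) on the left warmer, with its switch at about (168,252) and the tick at (165,263). The lidded jar (430,232) is on the right warmer. The side view agrees: mug rocker at (227,383), tick at (237,384).

```bash
python3 - <<'E'
from h import *
T={}
for n,box in(("top",(145,225,195,280)),("side",(190,350,265,412))):
    d=get_image(n); g=cv2.cvtColor(d["image"],cv2.COLOR_RGB2GRAY); x0,y0,x1,y1=box
    c=g[y0:y1,x0:x1]
    m=(c<45).astype(np.uint8); cs=max(cv2.findContours(m,0,2)[0],key=cv2.contourArea)
    hull=np.zeros_like(c); cv2.drawContours(hull,[cv2.convexHull(cs)],-1,1,-1)
    tk=(c>130)&(cv2.erode(hull,np.ones((5,5)))>0); v,u=np.nonzero(tk)
    t=(u.mean()+x0,v.mean()+y0); r=cv2.minAreaRect(cs); b=cv2.boxPoints(r)+[x0,y0]
    print(n,len(u),"tick",t,"box",b.round(1).tolist())
    print(" tick@45mm",cast(d,[t],.045).round(4)," box@40mm",cast(d,b,.04).round(4).tolist(), "ctr",cast(d,[b.mean(0)],.04).round(4))
    if n=="top":
        w=(g[140:300,120:240]>150).astype(np.uint8); k=max(cv2.findContours(w,0,2)[0],key=cv2.contourArea)
        b=cv2.boxPoints(cv2.minAreaRect(k))+[120,140]; q=cast(d,b,.024); print(" white box",q.round(3).tolist(),np.linalg.norm(np.diff(q,axis=0),axis=1))
    cv2.imwrite(f"pics/{n}c.png",cv2.resize(d["image"][y0-20:y1+20,x0-20:x1+20,::-1],None,fx=4,fy=4))
E
```

```text
top 22 tick (np.float64(164.4090909090909), np.float64(263.3636363636364)) box [[151.0, 267.8], [158.4, 230.9], [185.5, 236.3], [178.2, 273.2]]
 tick@45mm [[0.5213 0.2647 0.045 ]]  box@40mm [[0.5127, 0.2906, 0.04], [0.583, 0.2803, 0.04], [0.5738, 0.2289, 0.04], [0.5035, 0.2395, 0.04]] ctr [[0.5431 0.2598 0.04  ]]
 white box [[0.509, 0.339, 0.024], [0.744, 0.303, 0.024], [0.719, 0.172, 0.024], [0.485, 0.21, 0.024]] [0.23693651 0.13411779 0.23722379]
side 45 tick (np.float64(235.97777777777776), np.float64(384.55555555555554)) box [[192.6, 380.2], [211.8, 350.6], [256.5, 379.6], [237.3, 409.3]]
 tick@45mm [[0.5202 0.2628 0.045 ]]  box@40mm [[0.5741, 0.2827, 0.04], [0.5822, 0.2325, 0.04], [0.5047, 0.2413, 0.04], [0.5006, 0.2886, 0.04]] ctr [[0.5393 0.2618 0.04  ]]
```

View pics/topc.png

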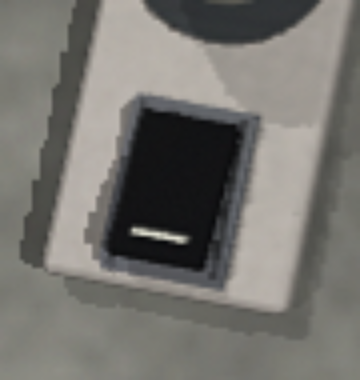

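The tick is at about (0.521, 0.264) in both views, agreeing within 2 mm. The hinge is near (0.541, 0.261) and the warmer's yaw is about -0.15. I'll press at about (0.515, 0.265) with the fingers shut, travelling high via (0.45, -0.2).

Emit:
drive_tool([
  [1,17,25,0,-0.1],
  [1,17,25,0,-0.1],
  [1,17,25,0,-0.1],
  [1,17,25,0,-0.1],
  [1,17,25,0,-0.03],
  [1,17,25,0,0],
  [1,17,25,0,0],
  [1,17,25,0,0],
  [1,17,25,0,0],
  [1,17,25,0,0],
  [1,17,25,0,0],
  [1,17,25,0,0],
  [1,17,25,0,0],
  [1,17,25,0,0],
  [1,17,25,0,0],
  [1,17,25,0,0],
  [1,0,0,0,0],
  [1,0,0,0,0],
])

```text
clock: 1.7
position: [0.4435, -0.1996, 0.2267]
ee_rot: [-3.132, 0.234, 0.0]
force: [-0.7, -0.0, -0.4]
width: 0.006
gripper_force: 0.0
```

Emit:
drive_tool([
  [1,4.5,29,0,0],
  [1,4.5,29,0,0],
  [1,4.5,29,0,0],
  [1,4.5,29,0,0],
  [1,4.5,29,0,0],
  [1,4.5,29,0,0],
  [1,4.5,29,0,0],
  [1,4.5,29,0,0],
  [1,4.5,29,0,0],
  [1,4.5,29,0,0],
  [1,4.5,29,0,0],
  [1,4.5,29,0,0],
  [1,4.5,29,0,0],
  [1,4.5,29,0,0],
  [1,4.5,29,0,0],
  [1,4.5,29,0,0],
  [1,0,0,0,0],
  [1,0,0,0,0],
  [1,0,0,0,0],
])

```text
clock: 3.28
position: [0.5151, 0.261, 0.2263]
ee_rot: [3.131, -0.243, -0.001]
force: [0.6, 0.4, -0.3]
width: 0.004
gripper_force: 0.0
```

Emit:
drive_tool([
  [1,0,0,-30,0],
  [1,0,0,-30,0],
  [1,0,0,-30,0],
  [1,0,0,-30,0],
  [1,0,0,-20,0],
  [1,0,0,-10,0],
  [1,0,0,0,0],
  [1,0,0,0,0],
])

```text
clock: 3.95
position: [0.5153, 0.2618, 0.0773]
ee_rot: [3.132, -0.243, 0.0]
force: [-0.0, 0.4, 0.4]
width: 0.007
gripper_force: 0.0
```

```bash
python3 - <<'E'
from h import *
a=get_image("side")["image"][260:470,80:360,::-1]; b=get_image("top")["image"][140:300,100:260,::-1]
cv2.imwrite("pics/s1.png",np.hstack([cv2.resize(a,(480,360)),cv2.resize(b,(320,320))[:360] if 0 else cv2.copyMakeBorder(cv2.resize(b,(320,320)),0,40,0,0,0)]))
E
```

```text
(no output)
```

View pics/s1.png

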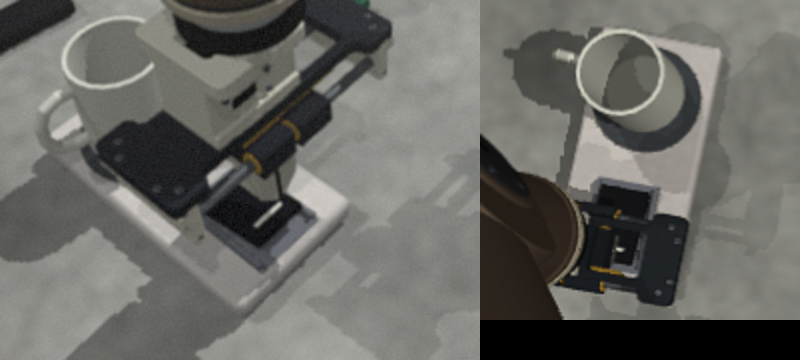

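The picture shows the shut fingers above the outer half of the paddle (tick just visible beside the tip) and the gripper clear of the mug. Shift 3 mm and press.

Emit:
drive_tool([
  [1,-1,3,-10,0],
  [1,0,0,-10,0],
  [1,0,0,-5,0],
  [1,0,0,-4,0],
  [1,0,0,-4,0],
  [1,0,0,-3,0],
  [1,0,0,-2,0],
  [1,0,0,-2,0],
  [1,0,0,0,0],
])

```text
clock: 4.8
position: [0.5141, 0.2657, 0.0365]
ee_rot: [-3.132, 0.241, -0.0]
force: [0.3, -0.5, 0.8]
width: 0.004
gripper_force: 0.3
```

Force is about zero at z = 36.5 mm, so the rocker has probably snapped over. Retract and look.

Emit:
drive_tool([
  [1,0,0,10,0],
  [1,0,0,30,0],
  [1,0,0,30,0],
  [1,0,0,30,0],
  [1,0,0,30,0],
  [1,0,0,30,0],
  [1,-10,-30,0,0],
  [1,-10,-30,0,0],
  [1,-10,-30,0,0],
  [1,-10,-30,0,0],
  [1,-10,-30,0,0],
  [1,-5,-30,0,0],
  [1,0,-30,0,0],
  [1,0,0,0,0],
  [1,0,0,0,0],
])

```text
clock: 6.05
position: [0.4589, 0.054, 0.1977]
ee_rot: [3.132, -0.247, 0.002]
force: [-0.8, 0.8, 0.0]
width: 0.002
gripper_force: 0.0
```

```bash
python3 - <<'E'
from h import *
o=cv2.imread("pics/side0.png")[250:450,80:300]
a=get_image("side")["image"][:,:,::-1]; b=get_image("top")["image"][140:340,120:480,::-1]
cv2.imwrite("pics/s2.png",np.vstack([np.hstack([cv2.resize(o,(330,300)),cv2.resize(a[250:450,80:300],(330,300))]),cv2.resize(b,(660,300))]))
E
```

```text
(no output)
```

View pics/s2.png

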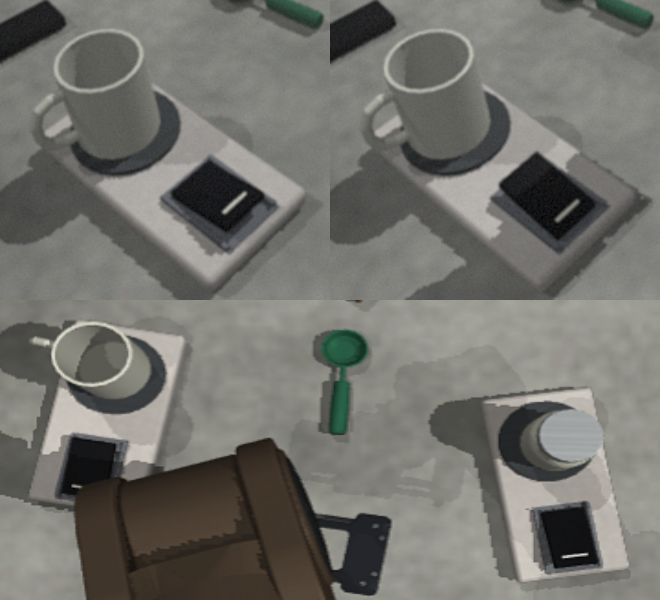

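The before/after side crops show the mug warmer's rocker tilted over, with its outer end down and inner end raised. The mug has not moved and stands upright, and the jar warmer's rocker looks the same as before. The arm is clear.

```bash
python3 -c "
from h import *
print(arm.sign_off())"
```

```text
the job is handed in; nothing more can be done
None
```

The mug's warmer is switched on, with its rocker snapped over; the mug is still upright on its plate, the sugar-jar warmer was not touched and is still off, and the job was handed in at about 6 s.

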